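# Repack a row of craft tins in reverse order

### The arm

A 6-joint arm with a two-finger parallel gripper is mounted at the origin on the work surface. World frame = base frame: x ahead of the robot, y to its left, z up, the work surface at z = 0. Lengths are in m, angles in rad, forces in N, time in s.
With the tool pointing down it reaches from about 0.275 to 0.75 m from the base axis. Payload 10.2 kg.
Tool frame: the origin (TCP) lies on the mounting face of the last link; the fingertips stand 173 mm ahead of it and the grasp point (between the pads) lies 155 mm ahead of it (nose_length is the distance from the TCP to the fingertips, in m); z points along the fingers, x is the direction in which the jaws open and shut, and the axes are right-handed (so a half turn about z gives the same grasp; the last joint's range is limited). The gripper opens to 85 mm and grips with 20 to 120 N. Pads are 22 mm wide; open, the fingers measure 114 mm over their backs; the gripper's body (76 mm by 85 mm) begins 54 mm behind the grasp point. The pads swing forward as they close: fully open they stand 13 mm farther back than shut.
Start: joints at [-1.486, 0.313, 1.498, -0, 1.331, -0.223], TCP at [0.159, -0.5, 0.405] pointing down, gripper open.
Joint ranges: [-2.94, 2.94], [-0.97, 2.17], [0.19, 2.56], [-1.23, 4.37], [0.02, 3.11], [-2.88, 2.88]. Speed limits (rad/s): [2.39, 2.39, 3.01, 3.14, 3.14, 3.14].

### API

Orientations are given as a unit quaternion [x, y, z, w].
In Python, from bench import sense, snapshot, finish_job, nose_length gives the robot as it stands.
- The arm moves only by the tool move_arm, never from a script. Its argument "deltas" is a list of rows, each a list of 7 numbers: the shift along the tool's x, y, z in cm, then the turn, a rotation vector about the tool's x, y, z in rad, then the finger opening in cm, from 0 to 8.54. A call has 1 to 10 rows; each row is the pose to reach, as a shift and turn from the pose commanded when the call began, along the tool's axes at that moment; what a row does not reach only later rows make up. A row lasts 1/8 s, in which the tool goes at most 62.5 mm and 10.7 degrees, less where a joint would pass 70% of its speed; a pose out of reach is approached as far as the arm can. A call with a gripper value outside its range is refused whole. The fingers move at their own pace and stop on an object; "grip_force" is the grip in N (left out, the last holds). Time passes only in rows, so rows that repeat a pose let the fingers close. It gives the time, the measured TCP pose, the force and the opening at its end, in the units of the state.
- sense(): the state, without advancing time (a new reading comes with each control period).
- snapshot(name): name is "scene" or "top" or "wrist"; returns a dict with "image" (480x640x3 uint8, red, green, blue), "depth" (480x640 float32, m along the optical axis (not along the pixel's ray), 0 where there is no reading), "fx", "fy", "cx", "cy" (pixels), "T" (4x4, takes a point from camera to world coordinates). Camera axes: x right, y down, z forward; pixel columns grow to the right and rows downward; lengths in m; the calibration is good to about 2 mm. A picture is of the moment at which its call begins.
- finish_job(): hands the job in, once; it reports no verdict.
The state is a dict: "time": time; "joint_pos": joint angles; "joint_velocities": joint speeds; "effort": joint torques, N m; "tool_pos": TCP position; "orientation": TCP orientation; "wrist_force": force on the tool from outside, world axes, zero at the start; "torque": the same for the moment, N m; "width": finger opening in m.
Only numpy, scipy, OpenCV 4.12 (cv2) and the standard library are available. Lean on these libraries where they do the work, as an engineer would, in place of code of your own. Each camera call takes 0.05 s, during which the arm holds its last target.

### The job

Move the four lidded tins from the wooden rack into the cardboard carton, one to a compartment and in reverse order counted from the black end blocks: the tin nearest the rack's black block goes in the compartment farthest from the carton's black block, the next one in the next compartment, and so on until the tin farthest from the rack's block stands next to the carton's block. Set every tin down gently, not dropped or knocked over, upright and flat on the carton's floor, and let go of it.

Things in the scene. Friction and masses are not known exactly. Their poses are not given: they have to be found in the camera images.
- tin_red: loose closed brass-coloured tin with a red lid and a red band round its side: upright cylinder 52 mm in diameter (50 mm between the rims), 80 mm tall, about 0.15 kg. Origin at the centre of its underside, z up. At the start it stands upright on the red pad on the wooden rack, underside 22 mm above the table
- tin_green: loose closed brass-coloured tin with a green lid and a green band round its side: upright cylinder 52 mm in diameter (50 mm between the rims), 80 mm tall, about 0.15 kg. Origin at the centre of its underside, z up. At the start it stands upright on the green pad on the wooden rack, underside 22 mm above the table
- tin_blue: loose closed brass-coloured tin with a blue lid and a blue band round its side: upright cylinder 52 mm in diameter (50 mm between the rims), 80 mm tall, about 0.15 kg. Origin at the centre of its underside, z up. At the start it stands upright on the blue pad on the wooden rack, underside 22 mm above the table
- tin_white: loose closed brass-coloured tin with a white lid and a white band round its side: upright cylinder 52 mm in diameter (50 mm between the rims), 80 mm tall, about 0.15 kg. Origin at the centre of its underside, z up. At the start it stands upright on the white pad on the wooden rack, underside 22 mm above the table
- pad_red: red round pad, 66 mm in diameter and 4 mm thick, fixed on the wooden rack under the red tin; it stays there, so it still shows where that tin stood. Origin at the centre of its underside, which lies 18 mm above the table
- pad_green: green round pad, 66 mm in diameter and 4 mm thick, fixed on the wooden rack under the green tin; it stays there, so it still shows where that tin stood. Origin at the centre of its underside, which lies 18 mm above the table
- pad_blue: blue round pad, 66 mm in diameter and 4 mm thick, fixed on the wooden rack under the blue tin; it stays there, so it still shows where that tin stood. Origin at the centre of its underside, which lies 18 mm above the table
- pad_white: white round pad, 66 mm in diameter and 4 mm thick, fixed on the wooden rack under the white tin; it stays there, so it still shows where that tin stood. Origin at the centre of its underside, which lies 18 mm above the table
- rack: wooden rack board (fixed), 84 mm in x, 316 mm in y, 18 mm thick, lying on the table, with a black block (82 x 20 mm, 30 mm high) at its +y end. Four places in a row along its y axis at y = -117, -39, 39 and 117 mm (x = 0), a pad and a tin on each, in any colour order. Origin at the centre of the board's underside (block not counted), z up
- carton: low open cardboard carton (fixed), 82 mm in x, 316 mm in y, walls 30 mm high, with a black block (82 x 20 mm, 30 mm high) outside its +y end. Walls and dividers 4 mm thick make four square compartments, 74 x 74 mm inside, in a row along its y axis, centres at y = -117, -39, 39 and 117 mm (x = 0), all empty at the start; floor 4 mm thick. Origin at the centre of the underside (block not counted), z up
Things that resemble listed ones, but are neither listed nor needed, are in the scene too. Leave any turquoise look-alike of the tin_red alone. Leave any pink look-alike of the tin_green alone.

How it is judged:
At the end, for the whole second after the job is handed in: Each tin stands in the compartment mirroring its first place (marked by its pad: y on the rack becomes -y on the carton), within 14 mm of its centre in x and in y, underside under 9 mm above the carton's underside, upright within 0.1 rad, at rest (under 0.02 m/s), released (((y of pad_red in the frame of rack between -0.137 and -0.097 m and y of tin_red in the frame of carton between 0.103 and 0.131 m) or (y of pad_red in the frame of rack between -0.059 and -0.019 m and y of tin_red in the frame of carton between 0.025 and 0.053 m) or (y of pad_red in the frame of rack between 0.019 and 0.059 m and y of tin_red in the frame of carton between -0.053 and -0.025 m) or (y of pad_red in the frame of rack between 0.097 and 0.137 m and y of tin_red in the frame of carton between -0.131 and -0.103 m)) and x of tin_red in the frame of carton between -0.014 and 0.014 m and z of each of tin_red, tin_green, tin_blue, tin_white in the frame of carton below 0.009 m and angle between each of tin_red, tin_green, tin_blue, tin_white's own z axis and vertical below 0.1 rad and linear speed of each of tin_red, tin_green, tin_blue, tin_white below 0.02 m/s and contact force between each of tin_red, tin_green, tin_blue, tin_white and the fingers below 0.1 N and ((y of pad_green in the frame of rack between -0.137 and -0.097 m and y of tin_green in the frame of carton between 0.103 and 0.131 m) or (y of pad_green in the frame of rack between -0.059 and -0.019 m and y of tin_green in the frame of carton between 0.025 and 0.053 m) or (y of pad_green in the frame of rack between 0.019 and 0.059 m and y of tin_green in the frame of carton between -0.053 and -0.025 m) or (y of pad_green in the frame of rack between 0.097 and 0.137 m and y of tin_green in the frame of carton between -0.131 and -0.103 m)) and x of tin_green in the frame of carton between -0.014 and 0.014 m and ((y of pad_blue in the frame of rack between -0.137 and -0.097 m and y of tin_blue in the frame of carton between 0.103 and 0.131 m) or (y of pad_blue in the frame of rack between -0.059 and -0.019 m and y of tin_blue in the frame of carton between 0.025 and 0.053 m) or (y of pad_blue in the frame of rack between 0.019 and 0.059 m and y of tin_blue in the frame of carton between -0.053 and -0.025 m) or (y of pad_blue in the frame of rack between 0.097 and 0.137 m and y of tin_blue in the frame of carton between -0.131 and -0.103 m)) and x of tin_blue in the frame of carton between -0.014 and 0.014 m and ((y of pad_white in the frame of rack between -0.137 and -0.097 m and y of tin_white in the frame of carton between 0.103 and 0.131 m) or (y of pad_white in the frame of rack between -0.059 and -0.019 m and y of tin_white in the frame of carton between 0.025 and 0.053 m) or (y of pad_white in the frame of rack between 0.019 and 0.059 m and y of tin_white in the frame of carton between -0.053 and -0.025 m) or (y of pad_white in the frame of rack between 0.097 and 0.137 m and y of tin_white in the frame of carton between -0.131 and -0.103 m)) and x of tin_white in the frame of carton between -0.014 and 0.014 m); the robot touches nothing.
It fails at once if the red tin is dropped or knocked (moves faster than 0.7 m/s while the gripper's fingers do not touch it) (linear speed of tin_red above 0.7 m/s and contact force between tin_red and the fingers below 0.05 N).
It fails at once if the green tin is dropped or knocked (moves faster than 0.7 m/s while the gripper's fingers do not touch it) (linear speed of tin_green above 0.7 m/s and contact force between tin_green and the fingers below 0.05 N).
It fails at once if the blue tin is dropped or knocked (moves faster than 0.7 m/s while the gripper's fingers do not touch it) (linear speed of tin_blue above 0.7 m/s and contact force between tin_blue and the fingers below 0.05 N).
It fails at once if the white tin is dropped or knocked (moves faster than 0.7 m/s while the gripper's fingers do not touch it) (linear speed of tin_white above 0.7 m/s and contact force between tin_white and the fingers below 0.05 N).
It fails at once if a tin is knocked over (leans more than 0.8 rad) (angle between any of tin_red, tin_green, tin_blue, tin_white's own z axis and vertical above 0.8 rad).
It also fails if it takes over 90 s, if anything falls off the work surface, if the arm or the gripper's body presses on something with over 40 N, if the wrist force passes 120 N, or if a joint passes its speed limit or range.

## Working session

There is one attempt and no reset: what is moved stays moved. The work goes in short steps, Python scripts to look and compute and a tool call to move; the robot and the scene stay as the last step left them, time stands still between calls to the robot, and variables do not carry over. Pictures are saved under pics/ and viewed, and the job is handed in when it is done.

Besides the shell and the picture viewer there is one more tool, called after "Request:" as name(argument=value, ...), one argument or row to a line, values as JSON. move_arm: Moves the arm, as the interface text tells. Its arguments: {"type":"object","properties":{"deltas":{"type":"array"},"grip_force":{"type":"number"}},"required":["deltas"]}

```bash
mkdir -p pics; ls
python3 - <<'E'
from bench import *
import cv2,pickle
print(sense())
d={}
for n in ["scene","top","wrist"]:
    s=snapshot(n); d[n]=s
    cv2.imwrite(f"pics/{n}0.png",s["image"][:,:,::-1])
    print(n,s["fx"],s["cx"],s["cy"],s["T"].round(3).tolist())
pickle.dump(d,open("snap0.pkl","wb"))
E
```

```text
pics
{'time': 0.0, 'joint_pos': array([-1.48640704e+00,  3.13476197e-01,  1.49843869e+00, -2.79481185e-06,
        1.33098378e+00, -2.23410159e-01]), 'joint_velocities': array([ 0.00042792,  0.00050608,  0.00098057,  0.00041892, -0.00045108,
       -0.00046996]), 'effort': array([ 2.76345945e-04, -4.12268651e+01, -2.59739417e+01, -1.88090835e-04,
        4.22532350e-03, -8.40530265e-05]), 'tool_pos': array([ 0.15903552, -0.50029901,  0.40412091]), 'orientation': array([ 8.07143828e-01, -5.90354482e-01, -4.29583882e-04, -4.91809686e-04]), 'wrist_force': array([ 0.12839934, -0.60347153,  0.02680174]), 'torque': array([ 0.01773041,  0.00133133, -0.04165964]), 'width': 0.08534188372232651}
scene 535.2941722244062 308.4634769339485 255.17004112995005 [[0.168, 0.609, -0.775, 1.242], [0.986, -0.089, 0.144, -0.135], [0.019, -0.789, -0.615, 0.635], [0.0, 0.0, 0.0, 1.0]]
top 501.2206357678905 324.57799428008326 239.07896841499485 [[0.006, -0.983, 0.181, 0.37], [-1.0, -0.0, 0.031, 0.004], [-0.03, -0.181, -0.983, 0.77], [0.0, 0.0, 0.0, 1.0]]
wrist 427.5159449704975 321.13914415906146 240.67320938620114 [[0.302, -0.921, -0.246, 0.222], [-0.953, -0.293, -0.076, -0.481], [-0.002, 0.257, -0.966, 0.374], [0.0, 0.0, 0.0, 1.0]]
```

View pics/top0.png

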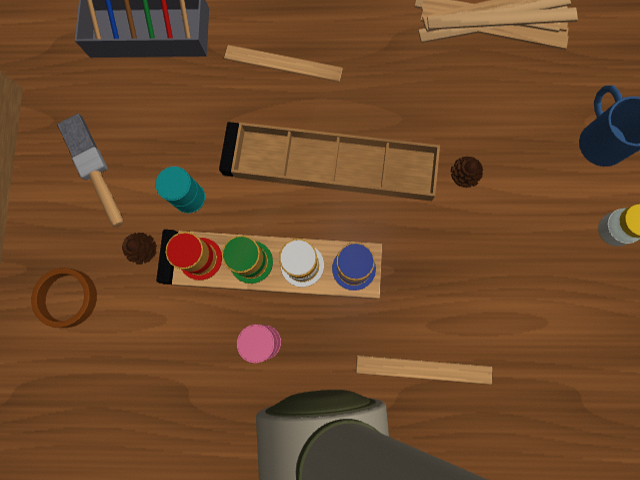

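View pics/scene0.png

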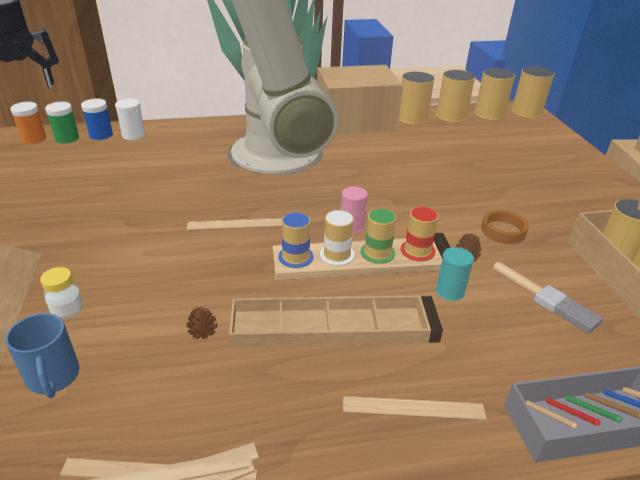

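The top view shows the rack's block at about (166,257). From it the lids run red (185,251), green (241,254), white (298,258), blue (355,263). The carton's block is at (230,148), with its compartments running right to about (435,170). The look-alikes are turquoise (172,182) and pink (256,343). They have no brass body or band and don't stand on pads, so I'll leave them alone. I'll enlarge to confirm and to read corners.

Run:
```python
import cv2
im=cv2.imread("pics/top0.png")
cv2.imwrite("pics/c_carton.png",cv2.resize(im[110:210,210:450],None,fx=3.3,fy=3.3,interpolation=cv2.INTER_CUBIC))
cv2.imwrite("pics/c_rack.png",cv2.resize(im[220:310,150:390],None,fx=3.3,fy=3.3,interpolation=cv2.INTER_CUBIC))
```

```text
(no output)
```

View pics/c_carton.png

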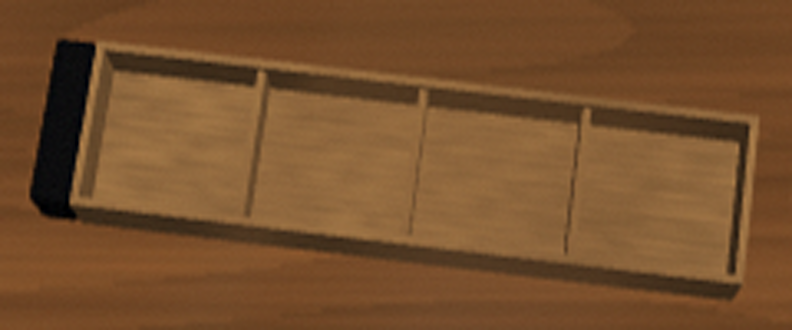

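View pics/c_rack.png

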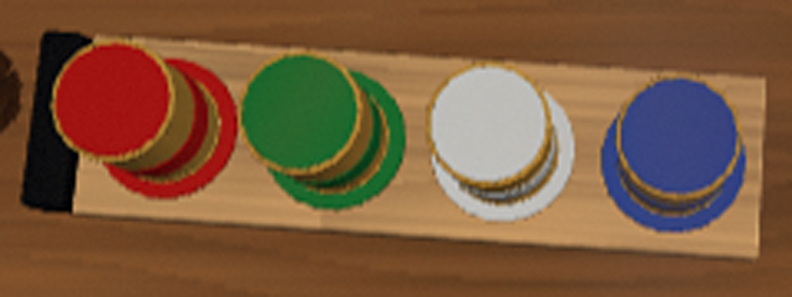

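The crop confirms the order from the block: red, green, white, blue, each on a matching pad. In the crop, the carton rim corners are (102,43), (758,117), (738,284) and (72,206). The lid centres are (111,101), (301,113), (489,127) and (679,135).

```bash
cat > h.py <<'E'
import numpy as np
def ray(s,u,v,z):
    d=s["T"][:3,:3]@np.array([(u-s["cx"])/s["fx"],(v-s["cy"])/s["fy"],1.]); o=s["T"][:3,3]
    return o+d*(z-o[2])/d[2]
def fit(model,P):
    model=np.array(model,float);P=np.array(P)[:,:2]
    mc=model.mean(0);pc=P.mean(0);H=(model-mc).T@(P-pc)
    a=np.arctan2(H[0,1]-H[1,0],H[0,0]+H[1,1]);R=np.array([[np.cos(a),-np.sin(a)],[np.sin(a),np.cos(a)]])
    t=pc-R@mc; return a,t,R,(P-(model@R.T+t))
E
python3 - <<'E'
from h import *
import pickle
d=pickle.load(open("snap0.pkl","rb"));s=d["top"]
c=lambda p,ox,oy:((p[0]+.5)/3.3-.5+ox,(p[1]+.5)/3.3-.5+oy)
np.set_printoptions(precision=4,suppress=True)
P=[ray(s,*c(p,210,110),.03) for p in [(102,43),(758,117),(738,284),(72,206)]]
a,t,R,e=fit([(.041,.158),(.041,-.158),(-.041,-.158),(-.041,.158)],P)
print("carton",a,t,e)
for y in(-.117,-.039,.039,.117): print(y,R@[0,y]+t)
P=[ray(s,*c(p,150,220),.102) for p in [(111,101),(301,113),(489,127),(679,135)]]
a2,t2,R2,e2=fit([(0,.117),(0,.039),(0,-.039),(0,-.117)],P)
print("rack",a2,t2,e2)
for y in(.117,.039,-.039,-.117): print(y,R2@[0,y]+t2)
# depth check: lids
D=s["depth"]
for p in [(111,101),(301,113),(489,127),(679,135)]:
    u,v=c(p,150,220);z=D[int(round(v)),int(round(u))]
    print((s["T"]@[(u-s["cx"])/s["fx"]*z,(v-s["cy"])/s["fy"]*z,z,1])[:3])
# look-alikes heights
for u,v in [(172,182),(256,343),(467,171),(138,248)]:
    z=D[v,u];print((s["T"]@[(u-s["cx"])/s["fx"]*z,(v-s["cy"])/s["fy"]*z,z,1])[:3])
# depth-based lid refinement
vv,uu=np.mgrid[:480,:640]
X=np.stack([(uu-s["cx"])/s["fx"]*D,(vv-s["cy"])/s["fy"]*D,D,D*0+1],-1)@s["T"].T
for q in P:
    m=(abs(X[...,2]-.102)<.008)&(np.hypot(X[...,0]-q[0],X[...,1]-q[1])<.036)
    print(m.sum(),X[m].mean(0)[:3],(X[m].max(0)+X[m].min(0))[:2]/2,np.ptp(X[m],0)[:2])
from bench import sense
from scipy.spatial.transform import Rotation as Ro
print(Ro.from_quat(sense()["orientation"]).as_matrix())
E
```

```text
carton -0.12565878225127974 [0.6331 0.0118] [[-0.0005 -0.0023]
 [ 0.0001  0.001 ]
 [ 0.0007  0.0027]
 [-0.0003 -0.0014]]
-0.117 [ 0.6184 -0.1042]
-0.039 [ 0.6282 -0.0269]
0.039 [0.638  0.0505]
0.117 [0.6477 0.1279]
rack -0.06017439634235803 [0.4703 0.1002] [[ 0.0003  0.0006]
 [ 0.0001 -0.0006]
 [-0.0009 -0.0002]
 [ 0.0006  0.0002]]
0.117 [0.4773 0.217 ]
0.039 [0.4726 0.1392]
-0.039 [0.4679 0.0613]
-0.117 [ 0.4632 -0.0166]
[0.4775 0.2175 0.1025]
[0.4724 0.1382 0.104 ]
[0.4671 0.0612 0.1011]
[ 0.4638 -0.0164  0.1021]
[0.5814 0.2474 0.0784]
[0.354  0.118  0.0797]
[ 0.6081 -0.1863  0.0423]
[0.4896 0.3026 0.0479]
1113 [0.4771 0.2166 0.1021] [0.4776 0.2176] [0.0516 0.0508]
1109 [0.4724 0.1391 0.1022] [0.4729 0.1395] [0.0499 0.0511]
1125 [0.4676 0.0616 0.1021] [0.4682 0.0618] [0.0511 0.0505]
1146 [ 0.4627 -0.016   0.1021] [ 0.4629 -0.0159] [0.0505 0.0511]
[[ 0.303  -0.953  -0.0001]
 [-0.953  -0.303   0.0009]
 [-0.0009 -0.0002 -1.    ]]
```

Request:
move_arm(
  deltas=[
    [-2,-1.8,0,0,0,-0.06,8.5],
    [-6,-5.3,0,0,0,-0.2,8.5],
    [-11,-9.7,0,0,0,-0.35,8.5],
    [-16,-14.2,0,0,0,-0.5,8.5],
    [-21,-18.6,0,0,0,-0.65,8.5],
    [-26,-23,0,0,0,-0.8,8.5],
    [-31,-27.5,0,0,0,-0.95,8.5],
    [-36,-31.9,0,0,0,-1.1,8.5],
    [-39,-34.5,0,0,0,-1.203,8.5],
    [-40,-35.4,0,0,0,-1.203,8.5],
  ],
  grip_force=35,
)

```text
time: 1.4
tool_pos: [0.3756, -0.0089, 0.4046]
orientation: [1.0, -0.027, -0.0, -0.0]
wrist_force: [0.1, 0.0, -0.8]
width: 0.085
```

```bash
cat >> h.py <<'E'
from bench import sense
from scipy.spatial.transform import Rotation as Ro
CY=-0.1257; RY=-0.0602
T={'red':(.4772,.2171),'green':(.4726,.1393),'white':(.4679,.0615),'blue':(.4630,-.0163)}
C={'red':(.6184,-.1042),'green':(.6282,-.0269),'white':(.638,.0505),'blue':(.6477,.1279)}
def to(x,y,z,yaw):
    s=sense();R=Ro.from_quat(s["orientation"]).as_matrix()
    G=np.array([[np.cos(yaw),np.sin(yaw),0],[np.sin(yaw),-np.cos(yaw),0],[0,0,-1.]])
    print("pos",s["tool_pos"].round(4),"t",s["time"],"w",s["width"].round(4),"F",s["wrist_force"].round(1),"j",s["joint_pos"].round(2))
    print("delta cm",(100*R.T@(np.array([x,y,z])-s["tool_pos"])).round(2),"rot",Ro.from_matrix(R.T@G).as_rotvec().round(3))
E
python3 -c "
from h import *
to(*T['red'],.405,RY)"
```

```text
Traceback (most recent call last):
  File "h.py", line 18, in to
    print("pos",s["tool_pos"].round(4),"t",s["time"],"w",s["width"].round(4),"F",s["wrist_force"].round(1),"j",s["joint_pos"].round(2))
                                                         ^^^^^^^^^^^^^^^^
AttributeError: 'float' object has no attribute 'round'
```

```bash
sed -i 's/s\["width"\].round(4)/round(s["width"],4)/' h.py
python3 -c "
from h import *
to(*T['red'],.337,RY)"
```

```text
pos [ 0.3756 -0.0089  0.4046] t 1.4 w 0.085 F [ 0.1  0.  -0.8] j [-0.34 -0.03  1.89  0.    1.27 -0.28]
delta cm [  8.93 -23.11   6.77] rot [-0.     0.     0.006]
```

Request:
move_arm(
  deltas=[
    [1,-2.5,0.5,0,0,0,8.5],
    [2.7,-7,1.5,0,0,0,8.5],
    [4.5,-11.7,3,0,0,0,8.5],
    [6.3,-16.3,4.5,0,0,0,8.5],
    [8,-20.8,6,0,0,0.006,8.5],
    [8.7,-22.6,6.6,0,0,0.006,8.5],
    [8.93,-23.11,6.77,0,0,0.006,8.5],
    [8.93,-23.11,6.77,0,0,0.006,8.5],
    [8.93,-23.11,6.77,0,0,0.006,8.5],
  ],
)

```text
time: 2.52
tool_pos: [0.4781, 0.2125, 0.3376]
orientation: [0.999, -0.034, 0.0, -0.0]
wrist_force: [0.0, -1.4, -0.2]
width: 0.0847
```

```bash
python3 -c "
from h import *
to(*T['red'],.227,RY)
import cv2
from bench import snapshot
s=snapshot('wrist');cv2.imwrite('pics/w1.png',s['image'][:,:,::-1])"
```

```text
pos [0.4781 0.2125 0.3376] t 2.525 w 0.0847 F [ 0.  -1.4 -0.2] j [ 0.19  0.37  1.6  -0.    1.17  0.26]
delta cm [-0.13 -0.45 11.06] rot [-0.    -0.001 -0.007]
```

View pics/w1.png

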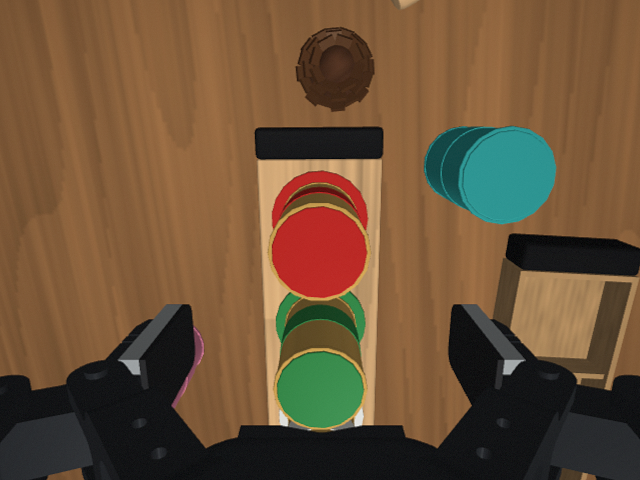

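The red lid is at (319,251) in the wrist view, its column centred between the fingers, with green behind it at (321,390). I'll cross-check the tin position with the wrist camera.

```bash
python3 -c "
from h import *
from bench import snapshot
s=snapshot('wrist')
print(ray(s,319,251,.102),ray(s,321,390,.102))
to(*T['red'],.227,RY)"
```

```text
[0.47849266 0.21770714 0.102     ] [0.47411849 0.13839712 0.102     ]
pos [0.4781 0.2127 0.3375] t 2.625 w 0.0849 F [ 0.1  0.4 -0.2] j [ 0.19  0.37  1.6  -0.    1.17  0.26]
delta cm [-0.13 -0.43 11.05] rot [-0.    -0.001 -0.007]
```

Request:
move_arm(
  deltas=[
    [-0.1,-0.4,1,0,0,-0.007,8.5],
    [-0.1,-0.45,3,0,0,-0.007,8.5],
    [-0.1,-0.45,5.5,0,0,-0.007,8.5],
    [-0.1,-0.45,8,0,0,-0.007,8.5],
    [-0.1,-0.45,10,0,0,-0.007,8.5],
    [-0.1,-0.45,10.8,0,0,-0.007,8.5],
    [-0.1,-0.45,11.05,0,0,-0.007,8.5],
    [-0.1,-0.45,11.05,0,0,-0.007,8.5],
  ],
)

```text
time: 3.62
tool_pos: [0.4776, 0.218, 0.2269]
orientation: [1.0, -0.029, 0.0, -0.0]
wrist_force: [0.5, 0.5, -0.9]
width: 0.0848
```

```bash
python3 -c "
from h import *
to(*T['red'],.227,RY)"
```

```text
pos [0.4776 0.218  0.2269] t 3.625 w 0.0848 F [ 0.5  0.5 -0.9] j [0.2  0.52 1.7  0.   0.92 0.26]
delta cm [-0.04  0.1  -0.01] rot [-0.    -0.001  0.001]
```

Close (gradually).

Request:
move_arm(
  deltas=[
    [0,0.05,0,0,0,0,7],
    [0,0.05,0,0,0,0,6],
    [0,0.05,0,0,0,0,5.4],
    [0,0.05,0,0,0,0,5],
    [0,0.05,0,0,0,0,4.5],
    [0,0.05,0,0,0,0,4.5],
    [0,0.05,0,0,0,0,4.5],
    [0,0.05,0,0,0,0,4.5],
  ],
  grip_force=35,
)

```text
time: 4.62
tool_pos: [0.4775, 0.2175, 0.2267]
orientation: [1.0, -0.029, 0.0, -0.0]
wrist_force: [-2.0, -0.7, 5.3]
width: 0.0493
```

```bash
python3 -c "
from h import *
to(*T['red'],.337,RY)"
```

```text
pos [0.4775 0.2175 0.2267] t 4.625 w 0.0493 F [-2.  -0.7  5.3] j [0.2  0.52 1.7  0.   0.92 0.26]
delta cm [ -0.02   0.04 -11.03] rot [-0.    -0.     0.001]
```

Request:
move_arm(
  deltas=[
    [0,0,-0.5,0,0,0,4.5],
    [0,0,-2,0,0,0,4.5],
    [0,0,-4,0,0,0,4.5],
    [0,0,-6.5,0,0,0,4.5],
    [0,0,-9,0,0,0,4.5],
    [0,0,-11,0,0,0,4.5],
    [0,0,-12,0,0,0,4.5],
    [0,0,-12,0,0,0,4.5],
    [0,0,-12,0,0,0,4.5],
  ],
)

```text
time: 5.75
tool_pos: [0.4774, 0.2175, 0.3458]
orientation: [1.0, -0.03, -0.001, 0.0]
wrist_force: [0.2, 0.7, -1.2]
width: 0.0496
```

```bash
python3 -c "
from h import *
to(*C['red'],.337,CY)
import cv2
from bench import snapshot
s=snapshot('scene');cv2.imwrite('pics/s1.png',s['image'][:,:,::-1])"
```

```text
pos [0.4774 0.2175 0.3458] t 5.75 w 0.0496 F [ 0.2  0.7 -1.2] j [0.2  0.37 1.58 0.   1.19 0.26]
delta cm [15.98 31.28  0.87] rot [0.    0.001 0.067]
```

View pics/s1.png

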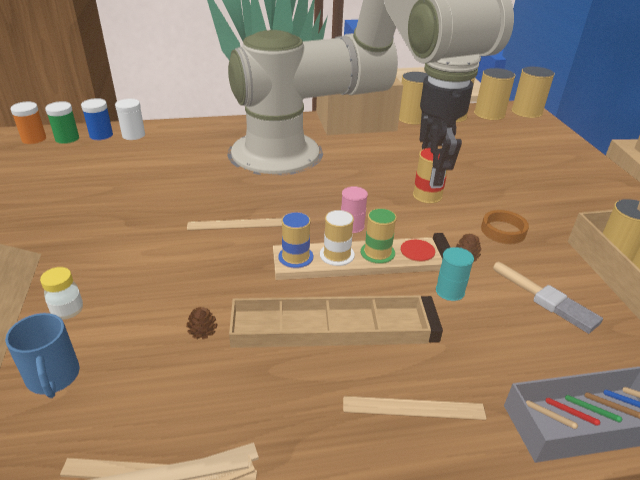

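The scene view shows the red tin held upright at (430,178) above its bare pad at (418,250).

Request:
move_arm(
  deltas=[
    [0.6,1.2,0,0,0,0,4.5],
    [2,4,0,0,0,0.01,4.5],
    [4.2,8.2,0,0,0,0.02,4.5],
    [6.6,13,0,0,0,0.03,4.5],
    [9.1,17.8,0,0,0,0.04,4.5],
    [11.5,22.5,0,0,0,0.05,4.5],
    [13.7,26.8,0,0,0,0.06,4.5],
    [15.2,29.8,0,0,0,0.067,4.5],
    [15.9,31.1,0,0,0,0.067,4.5],
    [15.98,31.28,0,0,0,0.067,4.5],
  ],
)

```text
time: 7.05
tool_pos: [0.6185, -0.1046, 0.3461]
orientation: [0.998, -0.063, -0.0, -0.0]
wrist_force: [0.3, -0.1, -2.2]
width: 0.0493
```

Request:
move_arm(
  deltas=[
    [0,0,0,0,0,0,4.5],
    [0,0,0,0,0,0,4.5],
  ],
)

```text
time: 7.3
tool_pos: [0.6184, -0.1031, 0.3467]
orientation: [0.998, -0.062, -0.0, -0.0]
wrist_force: [0.1, -0.4, -1.5]
width: 0.0492
```

```bash
python3 -c "
from h import *
to(*C['red'],.211,CY)
import cv2
from bench import snapshot
s=snapshot('wrist');cv2.imwrite('pics/w2.png',s['image'][:,:,::-1])
s=snapshot('top');cv2.imwrite('pics/t2.png',s['image'][:,:,::-1])"
```

```text
pos [ 0.6184 -0.1031  0.3467] t 7.3 w 0.0492 F [ 0.1 -0.4 -1.5] j [-0.35  0.58  1.25  0.    1.31 -0.23]
delta cm [1.000e-02 1.100e-01 1.357e+01] rot [-0.     0.     0.001]
```

View pics/w2.png

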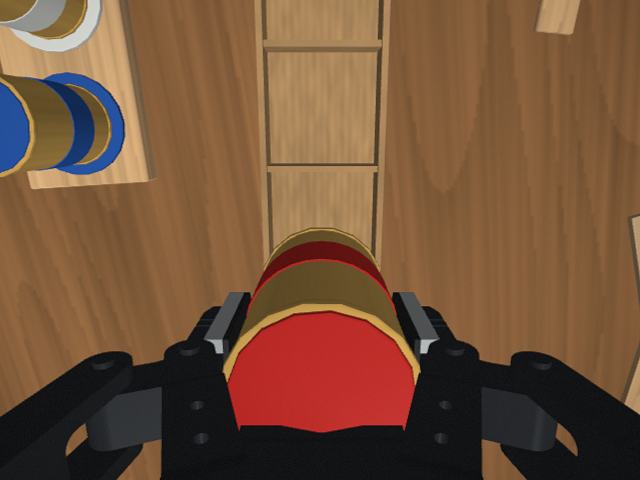

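View pics/t2.png

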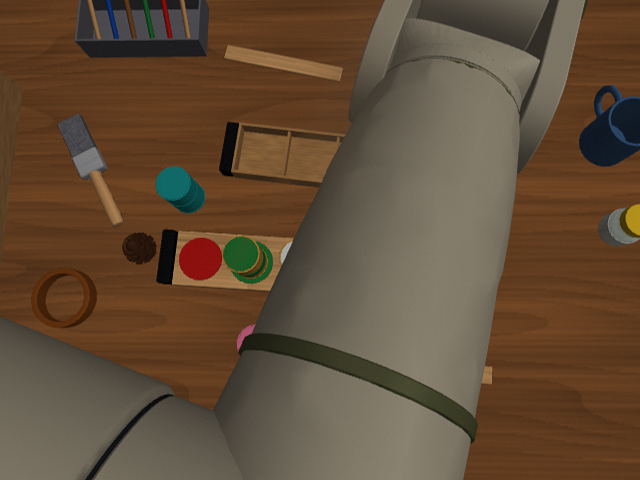

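The wrist view shows the tin upright over the carton. Divider 1's top is at row ~167 (columns 266-379) and divider 2's at row ~45 (columns 264-382). I'll use them to check the carton pose.

```bash
python3 -c "
from h import *
from bench import snapshot
s=snapshot('wrist')
R=np.array([[np.cos(CY),-np.sin(CY)],[np.sin(CY),np.cos(CY)]]);t=np.array([.6331,.0118])
for u,v in [(266,166.5),(379,167.5),(264,45),(382,45)]:
    p=ray(s,u,v,.03);D=s['depth'][int(v),int((u+322)/2)];print(p,R.T@(p[:2]-t))
import cv2;cv2.imwrite('pics/w2c.png',cv2.resize(s['image'][20:200,220:420,::-1],None,fx=3,fy=3))
to(*C['red'],.211,CY)
"
```

```text
[ 0.58811347 -0.05950454  0.03      ] [-0.0356922  -0.07638188]
[ 0.66240975 -0.06954256  0.03      ] [ 0.03927635 -0.07702624]
[0.59863863 0.01407864 0.03      ] [-0.03447515 -0.00205973]
[0.67104179 0.004952   0.03      ] [ 0.03850097 -0.00203724]
pos [ 0.6185 -0.1036  0.3467] t 7.45 w 0.0493 F [-0.9  0.3 -2. ] j [-0.35  0.58  1.25  0.    1.31 -0.23]
delta cm [-0.    0.06 13.57] rot [ 0. -0.  0.]
```

View pics/w2c.png

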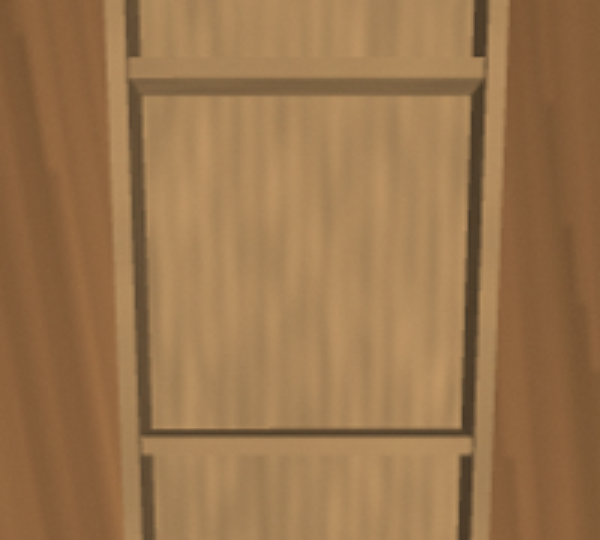

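The carton pose agrees within 2 mm, so I'll shift x by +1 mm. Lowering now.

Request:
move_arm(
  deltas=[
    [0.1,0.05,0.6,0,0,0,4.5],
    [0.1,0.05,2.2,0,0,0,4.5],
    [0.1,0.05,4.5,0,0,0,4.5],
    [0.1,0.05,7,0,0,0,4.5],
    [0.1,0.05,9.5,0,0,0,4.5],
    [0.1,0.05,11.5,0,0,0,4.5],
    [0.1,0.05,12.7,0,0,0,4.5],
    [0.1,0.05,13.2,0,0,0,4.5],
    [0.1,0.05,13.4,0,0,0,4.5],
    [0.1,0.05,13.4,0,0,0,4.5],
  ],
)

```text
time: 8.7
tool_pos: [0.6196, -0.1048, 0.213]
orientation: [0.998, -0.063, 0.0, 0.0]
wrist_force: [0.5, -1.2, -0.8]
width: 0.0494
```

```bash
python3 -c "
from h import *
to(*C['red'],.209,CY)"
```

```text
pos [ 0.6196 -0.1048  0.213 ] t 8.7 w 0.0494 F [ 0.5 -1.2 -0.8] j [-0.35  0.73  1.36  0.    1.04 -0.23]
delta cm [-0.13 -0.05  0.4 ] rot [ 0.    -0.001 -0.   ]
```

Request:
move_arm(
  deltas=[
    [0,0,0.1,0,0,0,4.5],
    [0,0,0.2,0,0,0,4.5],
    [0,0,0.3,0,0,0,4.5],
    [0,0,0.4,0,0,0,4.5],
    [0,0,0.4,0,0,0,4.5],
  ],
)

```text
time: 9.32
tool_pos: [0.6195, -0.1048, 0.2088]
orientation: [0.998, -0.063, 0.0, 0.0]
wrist_force: [-2.6, 1.0, 2.2]
width: 0.0494
```

Request:
move_arm(
  deltas=[
    [0,0,0.02,0,0,0,5],
    [0,0,0.02,0,0,0,5.2],
    [0,0,0.02,0,0,0,5.6],
    [0,0,0.02,0,0,0,6.2],
    [0,0,0.02,0,0,0,7],
    [0,0,0.02,0,0,0,8],
    [0,0,0.02,0,0,0,8.5],
    [0,0,0.02,0,0,0,8.5],
  ],
)

```text
time: 10.32
tool_pos: [0.6195, -0.1048, 0.2083]
orientation: [0.998, -0.063, -0.0, -0.0]
wrist_force: [-0.5, 0.4, 0.1]
width: 0.085
```

Request:
move_arm(
  deltas=[
    [0,0,-0.5,0,0,0,8.5],
    [0,0,-2,0,0,0,8.5],
    [0,0,-5,0,0,0,8.5],
    [0,0,-8.5,0,0,0,8.5],
    [0,0,-11.5,0,0,0,8.5],
    [0,0,-13,0,0,0,8.5],
    [0,0,-13,0,0,0,8.5],
    [0,0,-13,0,0,0,8.5],
  ],
)

```text
time: 11.32
tool_pos: [0.6193, -0.1048, 0.337]
orientation: [0.998, -0.063, -0.001, -0.0]
wrist_force: [0.2, 0.8, -0.5]
width: 0.0847
```

```bash
python3 -c "
from h import *
to(*T['green'],.337,RY)
import cv2
from bench import snapshot
s=snapshot('scene');cv2.imwrite('pics/s3.png',s['image'][:,:,::-1])"
```

```text
pos [ 0.6193 -0.1048  0.337 ] t 11.325 w 0.0847 F [ 0.2  0.8 -0.5] j [-0.35  0.59  1.25 -0.    1.3  -0.23]
delta cm [-17.63 -22.37   0.05] rot [-0.001  0.002 -0.066]
```

View pics/s3.png

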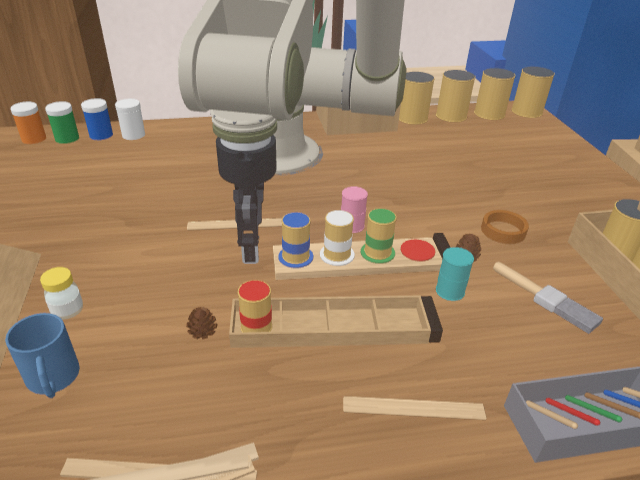

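Red is standing in the far compartment at (255,305). Green is next.

Request:
move_arm(
  deltas=[
    [-0.7,-0.9,0,0,0,-0.005,8.5],
    [-2.8,-3.6,0,0,0,-0.01,8.5],
    [-6,-7.6,0,0,0,-0.02,8.5],
    [-9.5,-12,0,0,0,-0.035,8.5],
    [-12.7,-16.2,0,0,0,-0.05,8.5],
    [-15.5,-19.7,0,0,0,-0.066,8.5],
    [-17.2,-21.8,0,0,0,-0.066,8.5],
    [-17.63,-22.37,0,0,0,-0.066,8.5],
    [-17.63,-22.37,0,0,0,-0.066,8.5],
    [-17.63,-22.37,0,0,0,-0.066,8.5],
  ],
)

```text
time: 12.62
tool_pos: [0.4731, 0.1386, 0.3381]
orientation: [1.0, -0.03, -0.0, 0.0]
wrist_force: [-0.7, -0.0, -0.8]
width: 0.0848
```

```bash
python3 -c "
from h import *
to(*T['green'],.227,RY)"
```

```text
pos [0.4731 0.1386 0.3381] t 12.625 w 0.0848 F [-0.7 -0.  -0.8] j [ 0.05  0.31  1.69 -0.    1.15  0.11]
delta cm [-0.06 -0.07 11.11] rot [ 0.     0.    -0.001]
```

Request:
move_arm(
  deltas=[
    [-0.05,-0.05,1,0,0,0,8.5],
    [-0.05,-0.05,3,0,0,0,8.5],
    [-0.05,-0.05,5.5,0,0,0,8.5],
    [-0.05,-0.05,8,0,0,0,8.5],
    [-0.05,-0.05,10,0,0,0,8.5],
    [-0.05,-0.05,10.8,0,0,0,8.5],
    [-0.05,-0.05,11.1,0,0,0,8.5],
    [-0.05,-0.05,11.1,0,0,0,8.5],
    [-0.05,-0.05,11.1,0,0,0,8.5],
  ],
)

```text
time: 13.75
tool_pos: [0.4724, 0.1398, 0.2278]
orientation: [1.0, -0.03, 0.001, -0.0]
wrist_force: [-0.3, 0.4, 1.0]
width: 0.0847
```

```bash
python3 -c "
from h import *
to(*T['green'],.227,RY)"
```

```text
pos [0.4724 0.1398 0.2278] t 13.75 w 0.0847 F [-0.3  0.4  1. ] j [0.05 0.47 1.8  0.   0.88 0.11]
delta cm [0.02 0.05 0.08] rot [-0.    -0.001  0.   ]
```

Request:
move_arm(
  deltas=[
    [0,0.03,0.08,0,0,0,7],
    [0,0.03,0.08,0,0,0,6],
    [0,0.03,0.08,0,0,0,5.4],
    [0,0.03,0.08,0,0,0,5],
    [0,0.03,0.08,0,0,0,4.5],
    [0,0.03,0.08,0,0,0,4.5],
    [0,0.03,0.08,0,0,0,4.5],
    [0,0.03,0.08,0,0,0,4.5],
  ],
)

```text
time: 14.75
tool_pos: [0.4724, 0.1395, 0.2268]
orientation: [1.0, -0.03, 0.0, -0.0]
wrist_force: [0.7, 0.6, 5.2]
width: 0.0491
```

Request:
move_arm(
  deltas=[
    [0,0,-0.5,0,0,0,4.5],
    [0,0,-2,0,0,0,4.5],
    [0,0,-4,0,0,0,4.5],
    [0,0,-6.5,0,0,0,4.5],
    [0,0,-9,0,0,0,4.5],
    [0,0,-11,0,0,0,4.5],
    [0,0,-12,0,0,0,4.5],
    [0,0,-12,0,0,0,4.5],
    [0,0,-12,0,0,0,4.5],
  ],
)

```text
time: 15.88
tool_pos: [0.4721, 0.1395, 0.3458]
orientation: [1.0, -0.03, -0.001, 0.0]
wrist_force: [-0.1, -0.3, -0.6]
width: 0.0495
```

```bash
sed -i "s/C={.*/C={k:(v[0]+.001,v[1]) for k,v in {'red':(.6184,-.1042),'green':(.6282,-.0269),'white':(.638,.0505),'blue':(.6477,.1279)}.items()}/" h.py; python3 -c "
from h import *
to(*C['green'],.347,CY)"
```

```text
pos [0.4721 0.1395 0.3458] t 15.875 w 0.0495 F [-0.1 -0.3 -0.6] j [0.05 0.3  1.68 0.   1.17 0.11]
delta cm [16.68 15.67 -0.14] rot [0.    0.001 0.066]
```

Request:
move_arm(
  deltas=[
    [0.8,0.7,0,0,0,0,4.5],
    [2.8,2.6,0,0,0,0.01,4.5],
    [5.7,5.4,0,0,0,0.025,4.5],
    [8.8,8.3,0,0,0,0.04,4.5],
    [11.9,11.2,0,0,0,0.055,4.5],
    [14.5,13.6,0,0,0,0.066,4.5],
    [16.2,15.2,0,0,0,0.066,4.5],
    [16.68,15.67,0,0,0,0.066,4.5],
    [16.68,15.67,0,0,0,0.066,4.5],
    [16.68,15.67,0,0,0,0.066,4.5],
  ],
)

```text
time: 17.12
tool_pos: [0.629, -0.0262, 0.3466]
orientation: [0.998, -0.063, -0.0, -0.0]
wrist_force: [0.2, -0.6, -1.8]
width: 0.0494
```

```bash
python3 -c "
from h import *
to(*C['green'],.213,CY)
import cv2
from bench import snapshot
s=snapshot('scene');cv2.imwrite('pics/s4.png',s['image'][:,:,::-1])"
```

```text
pos [ 0.629  -0.0262  0.3466] t 17.125 w 0.0494 F [ 0.2 -0.6 -1.8] j [-0.23  0.59  1.24  0.    1.32 -0.1 ]
delta cm [ 0.04  0.06 13.36] rot [-0.  0.  0.]
```

View pics/s4.png

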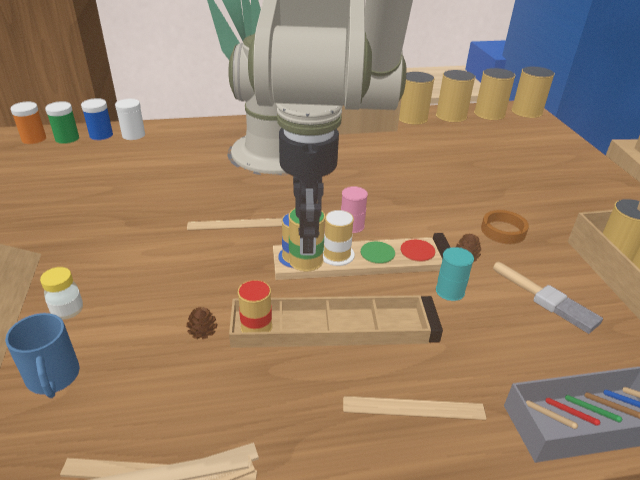

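Green is held upright at (306,240), above compartment 2.

Request:
move_arm(
  deltas=[
    [0.04,0.06,0.6,0,0,0,4.5],
    [0.04,0.06,2.2,0,0,0,4.5],
    [0.04,0.06,4.5,0,0,0,4.5],
    [0.04,0.06,7,0,0,0,4.5],
    [0.04,0.06,9.5,0,0,0,4.5],
    [0.04,0.06,11.5,0,0,0,4.5],
    [0.04,0.06,12.7,0,0,0,4.5],
    [0.04,0.06,13.2,0,0,0,4.5],
    [0.04,0.06,13.4,0,0,0,4.5],
    [0.04,0.06,13.4,0,0,0,4.5],
  ],
)

```text
time: 18.42
tool_pos: [0.6298, -0.0276, 0.213]
orientation: [0.998, -0.063, 0.0, 0.0]
wrist_force: [0.4, -0.2, -1.3]
width: 0.0494
```

```bash
python3 -c "
from h import *
to(*C['green'],.209,CY)"
```

```text
pos [ 0.6298 -0.0276  0.213 ] t 18.425 w 0.0494 F [ 0.4 -0.2 -1.3] j [-0.23  0.74  1.36  0.    1.05 -0.1 ]
delta cm [-0.06 -0.06  0.4 ] rot [ 0.    -0.001 -0.   ]
```

Request:
move_arm(
  deltas=[
    [0,0,0.1,0,0,0,4.5],
    [0,0,0.2,0,0,0,4.5],
    [0,0,0.3,0,0,0,4.5],
    [0,0,0.42,0,0,0,4.5],
    [0,0,0.42,0,0,0,4.5],
  ],
)

```text
time: 19.05
tool_pos: [0.6297, -0.0276, 0.2088]
orientation: [0.998, -0.063, 0.0, 0.0]
wrist_force: [-2.4, 1.0, 4.3]
width: 0.0495
```

Request:
move_arm(
  deltas=[
    [0,0,0,0,0,0,5],
    [0,0,0,0,0,0,5.2],
    [0,0,0,0,0,0,5.6],
    [0,0,0,0,0,0,6.2],
    [0,0,0,0,0,0,7],
    [0,0,0,0,0,0,8],
    [0,0,0,0,0,0,8.5],
    [0,0,0,0,0,0,8.5],
  ],
)

```text
time: 20.05
tool_pos: [0.6296, -0.0275, 0.2083]
orientation: [0.998, -0.063, 0.0, -0.0]
wrist_force: [-1.0, -0.8, -0.1]
width: 0.085
```

Request:
move_arm(
  deltas=[
    [0,0,-0.5,0,0,0,8.5],
    [0,0,-2,0,0,0,8.5],
    [0,0,-5,0,0,0,8.5],
    [0,0,-8.5,0,0,0,8.5],
    [0,0,-11.5,0,0,0,8.5],
    [0,0,-13,0,0,0,8.5],
    [0,0,-13,0,0,0,8.5],
    [0,0,-13,0,0,0,8.5],
  ],
)

```text
time: 21.05
tool_pos: [0.6295, -0.0275, 0.3371]
orientation: [0.998, -0.063, -0.001, -0.0]
wrist_force: [0.1, 0.2, 0.6]
width: 0.0849
```

```bash
python3 -c "
from h import *
to(*T['white'],.337,RY)"
```

```text
pos [ 0.6295 -0.0275  0.3371] t 21.05 w 0.0849 F [0.1 0.2 0.6] j [-0.23  0.6   1.25 -0.    1.3  -0.1 ]
delta cm [-17.15  -6.8    0.04] rot [-0.     0.002 -0.066]
```

Request:
move_arm(
  deltas=[
    [-0.8,-0.3,0,0,0,-0.005,8.5],
    [-3,-1.2,0,0,0,-0.01,8.5],
    [-6.5,-2.6,0,0,0,-0.025,8.5],
    [-10,-4,0,0,0,-0.04,8.5],
    [-13.5,-5.4,0,0,0,-0.055,8.5],
    [-16,-6.4,0,0,0,-0.066,8.5],
    [-17,-6.75,0,0,0,-0.066,8.5],
    [-17.15,-6.8,0,0,0,-0.066,8.5],
    [-17.15,-6.8,0,0,0,-0.066,8.5],
    [-17.15,-6.8,0,0,0,-0.066,8.5],
  ],
)

```text
time: 22.3
tool_pos: [0.4685, 0.0611, 0.3381]
orientation: [1.0, -0.03, -0.0, 0.0]
wrist_force: [-0.4, 0.2, -0.3]
width: 0.085
```

```bash
python3 -c "
from h import *
to(*T['white'],.227,RY)
import cv2
from bench import snapshot
s=snapshot('scene');cv2.imwrite('pics/s5.png',s['image'][:,:,::-1])"
```

```text
pos [0.4685 0.0611 0.3381] t 22.3 w 0.085 F [-0.4  0.2 -0.3] j [-0.12  0.27  1.75 -0.    1.13 -0.06]
delta cm [-0.06 -0.04 11.11] rot [ 0.  0. -0.]
```

View pics/s5.png

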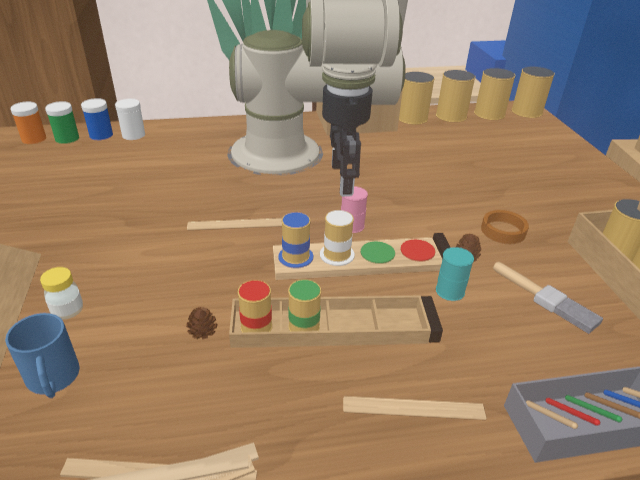

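Red (255,305) and green (305,305) both stand in the carton. White next.

Request:
move_arm(
  deltas=[
    [-0.05,-0.03,1,0,0,0,8.5],
    [-0.05,-0.03,3,0,0,0,8.5],
    [-0.05,-0.03,5.5,0,0,0,8.5],
    [-0.05,-0.03,8,0,0,0,8.5],
    [-0.05,-0.03,10,0,0,0,8.5],
    [-0.05,-0.03,10.8,0,0,0,8.5],
    [-0.05,-0.03,11.15,0,0,0,8.5],
    [-0.05,-0.03,11.15,0,0,0,8.5],
    [-0.05,-0.03,11.15,0,0,0,8.5],
  ],
)

```text
time: 23.48
tool_pos: [0.4677, 0.0618, 0.2273]
orientation: [1.0, -0.03, 0.001, 0.0]
wrist_force: [0.4, 0.8, -0.1]
width: 0.0849
```

```bash
python3 -c "
from h import *
to(*T['white'],.227,RY)"
```

```text
pos [0.4677 0.0618 0.2273] t 23.475 w 0.0849 F [ 0.4  0.8 -0.1] j [-0.12  0.43  1.86  0.    0.85 -0.06]
delta cm [0.02 0.03 0.03] rot [ 0.    -0.001  0.   ]
```

Request:
move_arm(
  deltas=[
    [0,0.03,0.04,0,0,0,7],
    [0,0.03,0.04,0,0,0,6],
    [0,0.03,0.04,0,0,0,5.4],
    [0,0.03,0.04,0,0,0,5],
    [0,0.03,0.04,0,0,0,4.5],
    [0,0.03,0.04,0,0,0,4.5],
    [0,0.03,0.04,0,0,0,4.5],
    [0,0.03,0.04,0,0,0,4.5],
  ],
)

```text
time: 24.48
tool_pos: [0.4677, 0.0615, 0.2267]
orientation: [1.0, -0.03, 0.0, 0.0]
wrist_force: [1.3, -0.2, 5.2]
width: 0.0493
```

Request:
move_arm(
  deltas=[
    [0,0,-0.5,0,0,0,4.5],
    [0,0,-2,0,0,0,4.5],
    [0,0,-4,0,0,0,4.5],
    [0,0,-6.5,0,0,0,4.5],
    [0,0,-9,0,0,0,4.5],
    [0,0,-11,0,0,0,4.5],
    [0,0,-12,0,0,0,4.5],
    [0,0,-12,0,0,0,4.5],
    [0,0,-12,0,0,0,4.5],
  ],
)

```text
time: 25.6
tool_pos: [0.4674, 0.0615, 0.3457]
orientation: [1.0, -0.03, -0.001, -0.0]
wrist_force: [0.1, 0.5, -1.3]
width: 0.0495
```

```bash
python3 -c "
from h import *
to(*C['white'],.347,CY)"
```

```text
pos [0.4674 0.0615 0.3457] t 25.6 w 0.0495 F [ 0.1  0.5 -1.3] j [-0.12  0.25  1.74  0.    1.15 -0.06]
delta cm [17.2   0.07 -0.15] rot [-0.     0.001  0.066]
```

Request:
move_arm(
  deltas=[
    [0.8,0,0,0,0,0,4.5],
    [3,0,0,0,0,0.01,4.5],
    [6,0,0,0,0,0.025,4.5],
    [9.3,0.03,0,0,0,0.04,4.5],
    [12.5,0.05,0,0,0,0.055,4.5],
    [15.2,0.07,0,0,0,0.066,4.5],
    [16.8,0.07,0,0,0,0.066,4.5],
    [17.2,0.07,0,0,0,0.066,4.5],
    [17.2,0.07,0,0,0,0.066,4.5],
    [17.2,0.07,0,0,0,0.066,4.5],
  ],
)

```text
time: 26.85
tool_pos: [0.6388, 0.0505, 0.3464]
orientation: [0.998, -0.063, -0.0, -0.0]
wrist_force: [1.5, 0.5, -1.8]
width: 0.0495
```

```bash
python3 -c "
from h import *
to(*C['white'],.213,CY)"
```

```text
pos [0.6388 0.0505 0.3464] t 26.85 w 0.0495 F [ 1.5  0.5 -1.8] j [-0.1   0.61  1.19  0.    1.33  0.02]
delta cm [ 0.02  0.   13.34] rot [-0.  0. -0.]
```

Request:
move_arm(
  deltas=[
    [0,0,0.6,0,0,0,4.5],
    [0,0,2.2,0,0,0,4.5],
    [0,0,4.5,0,0,0,4.5],
    [0,0,7,0,0,0,4.5],
    [0,0,9.5,0,0,0,4.5],
    [0,0,11.5,0,0,0,4.5],
    [0,0,12.7,0,0,0,4.5],
    [0,0,13.2,0,0,0,4.5],
    [0,0,13.4,0,0,0,4.5],
    [0,0,13.4,0,0,0,4.5],
  ],
)

```text
time: 28.1
tool_pos: [0.6393, 0.0505, 0.2129]
orientation: [0.998, -0.063, 0.0, 0.0]
wrist_force: [0.2, 1.3, -0.5]
width: 0.0493
```

```bash
python3 -c "
from h import *
to(*C['white'],.209,CY)"
```

```text
pos [0.6393 0.0505 0.2129] t 28.1 w 0.0493 F [ 0.2  1.3 -0.5] j [-0.1   0.76  1.32  0.    1.07  0.02]
delta cm [-0.03  0.    0.39] rot [-0.    -0.001 -0.   ]
```

Request:
move_arm(
  deltas=[
    [0,0,0.1,0,0,0,4.5],
    [0,0,0.2,0,0,0,4.5],
    [0,0,0.3,0,0,0,4.5],
    [0,0,0.42,0,0,0,4.5],
    [0,0,0.42,0,0,0,4.5],
  ],
)

```text
time: 28.72
tool_pos: [0.6392, 0.0505, 0.2087]
orientation: [0.998, -0.063, 0.0, 0.0]
wrist_force: [-1.5, 0.3, 4.0]
width: 0.0494
```

Request:
move_arm(
  deltas=[
    [0,0,0,0,0,0,5],
    [0,0,0,0,0,0,5.2],
    [0,0,0,0,0,0,5.6],
    [0,0,0,0,0,0,6.2],
    [0,0,0,0,0,0,7],
    [0,0,0,0,0,0,8],
    [0,0,0,0,0,0,8.5],
    [0,0,0,0,0,0,8.5],
  ],
)

```text
time: 29.72
tool_pos: [0.6392, 0.0505, 0.2082]
orientation: [0.998, -0.063, -0.0, 0.0]
wrist_force: [0.3, -0.1, 0.1]
width: 0.0852
```

Request:
move_arm(
  deltas=[
    [0,0,-0.5,0,0,0,8.5],
    [0,0,-2,0,0,0,8.5],
    [0,0,-5,0,0,0,8.5],
    [0,0,-8.5,0,0,0,8.5],
    [0,0,-11.5,0,0,0,8.5],
    [0,0,-13,0,0,0,8.5],
    [0,0,-13,0,0,0,8.5],
    [0,0,-13,0,0,0,8.5],
  ],
)

```text
time: 30.72
tool_pos: [0.6391, 0.0505, 0.3369]
orientation: [0.998, -0.063, -0.001, -0.0]
wrist_force: [0.6, 1.7, -0.6]
width: 0.0852
```

```bash
python3 -c "
from h import *
to(*T['blue'],.337,RY)"
```

```text
pos [0.6391 0.0505 0.3369] t 30.725 w 0.0852 F [ 0.6  1.7 -0.6] j [-0.1   0.62  1.21  0.    1.32  0.02]
delta cm [-16.63   8.84   0.02] rot [-0.     0.002 -0.066]
```

Request:
move_arm(
  deltas=[
    [-0.8,0.4,0,0,0,-0.005,8.5],
    [-3,1.6,0,0,0,-0.01,8.5],
    [-6.3,3.3,0,0,0,-0.025,8.5],
    [-9.7,5.2,0,0,0,-0.04,8.5],
    [-13,6.9,0,0,0,-0.055,8.5],
    [-15.5,8.2,0,0,0,-0.066,8.5],
    [-16.5,8.75,0,0,0,-0.066,8.5],
    [-16.63,8.84,0,0,0,-0.066,8.5],
    [-16.63,8.84,0,0,0,-0.066,8.5],
    [-16.63,8.84,0,0,0,-0.066,8.5],
  ],
)

```text
time: 31.98
tool_pos: [0.4636, -0.0161, 0.338]
orientation: [1.0, -0.03, -0.0, -0.0]
wrist_force: [0.5, 0.0, -0.1]
width: 0.0848
```

```bash
python3 -c "
from h import *
to(*T['blue'],.227,RY)
import cv2
from bench import snapshot
s=snapshot('scene');cv2.imwrite('pics/s6.png',s['image'][:,:,::-1])"
```

```text
pos [ 0.4636 -0.0161  0.338 ] t 31.975 w 0.0848 F [ 0.5  0.  -0.1] j [-0.29  0.25  1.77  0.    1.12 -0.23]
delta cm [-0.06  0.02 11.1 ] rot [-0.     0.     0.001]
```

View pics/s6.png

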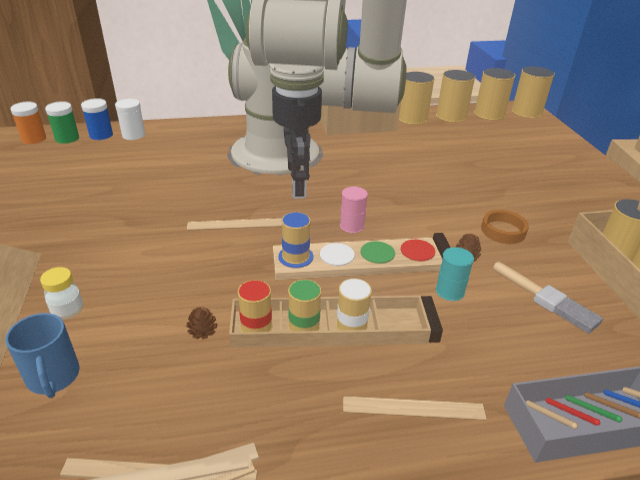

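Three tins stand in the carton: white (354,305), green (305,305) and red (255,305). Only blue (295,240) is left.

Request:
move_arm(
  deltas=[
    [-0.05,0,1,0,0,0,8.5],
    [-0.05,0,3,0,0,0,8.5],
    [-0.05,0,5.5,0,0,0,8.5],
    [-0.05,0,8,0,0,0,8.5],
    [-0.05,0,10,0,0,0,8.5],
    [-0.05,0,10.8,0,0,0,8.5],
    [-0.05,0,11.15,0,0,0,8.5],
    [-0.05,0,11.15,0,0,0,8.5],
    [-0.05,0,11.15,0,0,0,8.5],
  ],
)

```text
time: 33.15
tool_pos: [0.4627, -0.0163, 0.2272]
orientation: [1.0, -0.03, 0.001, 0.0]
wrist_force: [0.0, -0.0, 0.2]
width: 0.0849
```

```bash
python3 -c "
from h import *
to(*T['blue'],.227,RY)"
```

```text
pos [ 0.4627 -0.0163  0.2272] t 33.15 w 0.0849 F [ 0.  -0.   0.2] j [-0.29  0.42  1.88 -0.    0.84 -0.23]
delta cm [ 0.03 -0.    0.02] rot [ 0.    -0.001  0.   ]
```

Request:
move_arm(
  deltas=[
    [0.02,0,0.03,0,0,0,7],
    [0.02,0,0.03,0,0,0,6],
    [0.02,0,0.03,0,0,0,5.4],
    [0.02,0,0.03,0,0,0,5],
    [0.02,0,0.03,0,0,0,4.5],
    [0.02,0,0.03,0,0,0,4.5],
    [0.02,0,0.03,0,0,0,4.5],
    [0.02,0,0.03,0,0,0,4.5],
  ],
)

```text
time: 34.15
tool_pos: [0.4629, -0.0163, 0.2266]
orientation: [1.0, -0.03, 0.0, 0.0]
wrist_force: [0.6, -0.3, 4.7]
width: 0.0492
```

Request:
move_arm(
  deltas=[
    [0,0,-0.5,0,0,0,4.5],
    [0,0,-2,0,0,0,4.5],
    [0,0,-4,0,0,0,4.5],
    [0,0,-6.5,0,0,0,4.5],
    [0,0,-9,0,0,0,4.5],
    [0,0,-11,0,0,0,4.5],
    [0,0,-12,0,0,0,4.5],
    [0,0,-12,0,0,0,4.5],
    [0,0,-12,0,0,0,4.5],
  ],
)

```text
time: 35.28
tool_pos: [0.4626, -0.0163, 0.3455]
orientation: [1.0, -0.03, -0.001, -0.0]
wrist_force: [0.3, 0.1, -1.8]
width: 0.0493
```

```bash
python3 -c "
from h import *
to(*C['blue'],.347,CY)"
```

```text
pos [ 0.4626 -0.0163  0.3455] t 35.275 w 0.0493 F [ 0.3  0.1 -1.8] j [-0.29  0.24  1.76 -0.    1.14 -0.23]
delta cm [ 17.71 -15.51  -0.17] rot [-0.     0.002  0.066]
```

Request:
move_arm(
  deltas=[
    [0.8,-0.7,0,0,0,0,4.5],
    [3,-2.6,0,0,0,0.01,4.5],
    [6,-5.3,0,0,0,0.025,4.5],
    [9.3,-8.2,0,0,0,0.04,4.5],
    [12.6,-11,0,0,0,0.055,4.5],
    [15.5,-13.5,0,0,0,0.066,4.5],
    [17.2,-15,0,0,0,0.066,4.5],
    [17.71,-15.5,0,0,0,0.066,4.5],
    [17.71,-15.5,0,0,0,0.066,4.5],
    [17.71,-15.5,0,0,0,0.066,4.5],
  ],
)

```text
time: 36.52
tool_pos: [0.6485, 0.1273, 0.3465]
orientation: [0.998, -0.063, -0.0, 0.0]
wrist_force: [-0.0, -0.5, -1.2]
width: 0.0493
```

```bash
python3 -c "
from h import *
to(*C['blue'],.213,CY)"
```

```text
pos [0.6485 0.1273 0.3465] t 36.525 w 0.0493 F [-0.  -0.5 -1.2] j [ 0.02  0.66  1.12 -0.    1.37  0.14]
delta cm [ 1.000e-02 -6.000e-02  1.335e+01] rot [ 0.     0.    -0.001]
```

Request:
move_arm(
  deltas=[
    [0,-0.05,0.6,0,0,0,4.5],
    [0,-0.05,2.2,0,0,0,4.5],
    [0,-0.05,4.5,0,0,0,4.5],
    [0,-0.05,7,0,0,0,4.5],
    [0,-0.05,9.5,0,0,0,4.5],
    [0,-0.05,11.5,0,0,0,4.5],
    [0,-0.05,12.7,0,0,0,4.5],
    [0,-0.05,13.2,0,0,0,4.5],
    [0,-0.05,13.4,0,0,0,4.5],
    [0,-0.05,13.4,0,0,0,4.5],
  ],
)

```text
time: 37.78
tool_pos: [0.6491, 0.1283, 0.2129]
orientation: [0.998, -0.063, 0.001, -0.0]
wrist_force: [0.3, 1.2, -2.1]
width: 0.0493
```

```bash
python3 -c "
from h import *
to(*C['blue'],.209,CY)"
```

```text
pos [0.6491 0.1283 0.2129] t 37.775 w 0.0493 F [ 0.3  1.2 -2.1] j [ 0.02  0.8   1.24 -0.    1.1   0.14]
delta cm [-0.03  0.04  0.39] rot [-0.    -0.001 -0.   ]
```

Request:
move_arm(
  deltas=[
    [0,0,0.1,0,0,0,4.5],
    [0,0,0.2,0,0,0,4.5],
    [0,0,0.3,0,0,0,4.5],
    [0,0,0.42,0,0,0,4.5],
    [0,0,0.42,0,0,0,4.5],
  ],
)

```text
time: 38.4
tool_pos: [0.649, 0.1283, 0.2087]
orientation: [0.998, -0.063, 0.0, 0.0]
wrist_force: [-2.0, -0.8, 3.6]
width: 0.0492
```

Request:
move_arm(
  deltas=[
    [0,0,0,0,0,0,5],
    [0,0,0,0,0,0,5.2],
    [0,0,0,0,0,0,5.6],
    [0,0,0,0,0,0,6.2],
    [0,0,0,0,0,0,7],
    [0,0,0,0,0,0,8],
    [0,0,0,0,0,0,8.5],
    [0,0,0,0,0,0,8.5],
  ],
)

```text
time: 39.4
tool_pos: [0.6489, 0.1283, 0.2082]
orientation: [0.998, -0.063, 0.0, -0.0]
wrist_force: [0.2, -0.8, -0.1]
width: 0.0847
```

Request:
move_arm(
  deltas=[
    [0,0,-0.5,0,0,0,8.5],
    [0,0,-2,0,0,0,8.5],
    [0,0,-5,0,0,0,8.5],
    [0,0,-8.5,0,0,0,8.5],
    [0,0,-11.5,0,0,0,8.5],
    [0,0,-14,0,0,0,8.5],
    [0,0,-14.5,0,0,0,8.5],
    [0,0,-14.5,0,0,0,8.5],
  ],
)

```text
time: 40.4
tool_pos: [0.6488, 0.1283, 0.353]
orientation: [0.998, -0.063, -0.0, 0.0]
wrist_force: [-0.0, -0.6, 0.8]
width: 0.0849
```

Request:
move_arm(
  deltas=[
    [-1,0,0,0,0,0,8.5],
    [-4,0,0,0,0,0,8.5],
    [-8,0,0,0,0,0,8.5],
    [-13,0,0,0,0,0,8.5],
    [-18,0,0,0,0,0,8.5],
    [-22,-3,0,0,0,0,8.5],
    [-25,-6,0,0,0,0,8.5],
    [-25,-7,0,0,0,0,8.5],
    [-25,-7,0,0,0,0,8.5],
    [-25,-7,0,0,0,0,8.5],
  ],
)

```text
time: 41.65
tool_pos: [0.4103, 0.2285, 0.3528]
orientation: [0.998, -0.063, -0.0, 0.0]
wrist_force: [-0.8, 0.0, 0.6]
width: 0.0852
```

```bash
python3 -c "
from h import *
to(.5,.2,.35,CY)
import cv2
from bench import snapshot
for n in ['scene','top']:
    s=snapshot(n);cv2.imwrite(f'pics/{n}9.png',s['image'][:,:,::-1])
D=s['depth'];vv,uu=np.mgrid[:480,:640]
X=np.stack([(uu-s['cx'])/s['fx']*D,(vv-s['cy'])/s['fy']*D,D,D*0+1],-1)@s['T'].T
R=np.array([[np.cos(CY),-np.sin(CY)],[np.sin(CY),np.cos(CY)]]);t=np.array([.6336,.0118])
for k,q in C.items():
    m=(abs(X[...,2]-.084)<.008)&(np.hypot(X[...,0]-q[0],X[...,1]-q[1])<.036)
    p=X[m].mean(0);A=np.c_[X[m][:,:2],np.ones(m.sum())];n=np.linalg.lstsq(A,X[m][:,2],rcond=None)[0]
    print(k,m.sum(),p[:3].round(4),'carton',(R.T@(p[:2]-t)).round(4),'tilt',np.hypot(*n[:2]).round(3))
"
```

```text
pos [0.4103 0.2285 0.3528] t 41.65 w 0.0852 F [-0.8  0.   0.6] j [ 0.26  0.24  1.73 -0.    1.17  0.38]
delta cm [9.26 1.69 0.27] rot [ 0.     0.001 -0.001]
red 998 [ 0.6182 -0.1045  0.0841] carton [-0.0007 -0.1173] tilt 0.021
green 975 [ 0.6285 -0.0274  0.0842] carton [-0.0002 -0.0396] tilt 0.016
white 967 [0.638  0.0504 0.0842] carton [-0.0004  0.0388] tilt 0.026
blue 954 [0.6478 0.1278 0.0841] carton [-0.0005  0.1168] tilt 0.021
```

View pics/scene9.png

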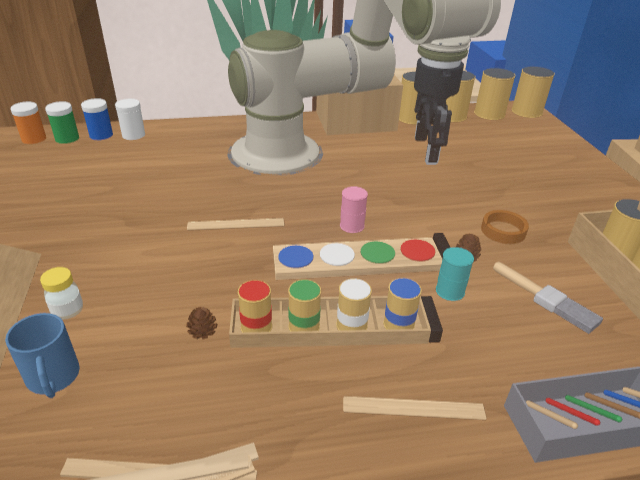

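View pics/top9.png

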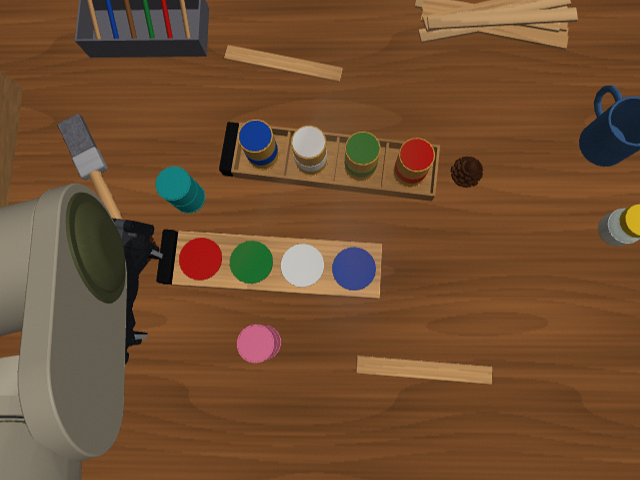

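Both views show blue next to the carton's block, then white, green and red. Each tin is upright in its own compartment, and the gripper is clear.

```bash
python3 -c "
from bench import finish_job
print(finish_job())"
```

```text
the job is handed in; nothing more can be done
None
```

I moved all four tins into the carton in reverse order, and the job was handed in at about 42 s of the 90 s allowed. From the carton's block the order is now blue, white, green, red; on the rack it ran red, green, white, blue from its block.

- **Last measurement (top-camera depth):** each tin is within about 1 mm of its compartment centre. This is relative to my carton pose, on which the top and wrist cameras differed by up to about 2 mm. The lid tops are at 84 mm, so each underside is about 4 mm up, on the carton floor.
- **Tilt:** the fit gave 0.016–0.026 rad, under the 0.1 rad limit and probably mostly depth noise.
- **Release:** the gripper was open and about 15 cm clear of the carton. The turquoise and pink look-alikes were not touched.
- **Checks:** none failed. The only disagreement was the carton's x position between the top and wrist cameras, and I shifted the placing targets by 1 mm for it.

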